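Roll a freshly coated plaque down the curing rail

ROBOT

A 6-joint arm with a two-finger parallel gripper is mounted at the origin on the work surface. World frame = base frame: x ahead of the robot, y to its left, z up, the work surface at z = 0. Lengths are in m, angles in degrees, forces in N, time in s.
With the tool pointing down it reaches from about 0.35 to 1 m from the base axis. Payload 7.1 kg.
Tool frame: the origin (TCP) lies between the finger pads; the fingertips stand 8 mm ahead of it and the grasp point (between the pads) lies 11 mm behind it; z points along the fingers, y is the line along which they close (so a half turn about z gives the same grasp; the last joint's range is limited). The gripper opens to 85 mm and grips with 20 to 120 N. Pads are 22 mm wide; open, the fingers measure 114 mm over their backs; the gripper's body (76 mm by 85 mm) begins 54 mm behind the grasp point. The pads swing forward as they close: fully open they stand 13 mm farther back than shut.
Start: joints at [67.838, 24.242, 93.386, -0, 62.372, -1.089], TCP at [0.225, 0.583, 0.201] pointing down, gripper open.
Joint ranges: [-172.04, 172.04], [-51.8, 120.97], [4.93, 147.93], [-75.15, 255.16], [6.16, 154.13], [-145.62, 145.62]. Speed limits (degrees/s): [136.94, 136.94, 172.46, 180, 180, 180].

INTERFACE

Orientations are given as a 3x3 rotation matrix whose columns are the frame's x, y, z axes.
In Python, from workcell import monitor, cams, job, find_in gives the robot as it stands.
- The arm moves only by the tool apply_moves, never from a script. Its argument "steps" is a list of rows, each a list of 5 numbers: the opening, from 0 (shut) to 1 (fully open), then the shift along the tool's x, y, z normalised to -1 to 1, where 1 is 2.5 cm, then the turn about the tool's z normalised to -1 to 1, where 1 is 0.1 rad. A call has exactly 10 rows; each row shifts and turns the commanded pose from where the row before left it, along the tool's axes as they then stand; what a row does not reach is not made up. A row lasts 1/12 s, in which the tool goes at most 41.7 mm and 7.16 degrees, less where a joint would pass 70% of its speed; a pose out of reach is approached as far as the arm can. A call with a number of a shift or a turn outside -1 to 1 is refused whole. A call with a gripper value outside its range is refused whole. The fingers move at their own pace and stop on an object; the grip force is fixed at half the most. Time passes only in rows, so rows that do not move let the fingers close, or fill a call up. It gives the time, the measured TCP pose, the force, the opening and the grip force at its end, in the units of the state.
- monitor.read_state(): the state, without advancing time (a new reading comes with each control period).
- cams.get_image(name): name is "side" or "top" or "wrist"; returns the picture (384x512x3 uint8, blue, green, red); there is no depth.
- cams.camera_params(name): a dict with "fovy" (degrees; the focal length in pixels is half the picture's height over the tangent of half this angle, whatever the lens; pixels are square), "cx", "cy" (the principal point, pixels), "R" (3x3) and "t" (3): a world point X has camera coordinates R X + t. Camera axes: x right, y down, z forward; pixel columns grow to the right and rows downward; lengths in m; the calibration is good to about 2 mm. A picture is of the moment at which its call begins: read the wrist's pose just before it. camera_params takes no time and is no camera call; for the wrist camera it gives the pose at the moment of the call.
- job.close_job(): hands the job in; it is judged then, once.
Trained networks look in the newest picture that a camera, given by its name, has taken for a name from the list of things; names that differ only in an ending like _2 or _b are one class to them, and where a whole thing is asked for, a point or a joint stands for the part that bears it (a point fixed in the world has none). Each returns a list of dicts, best first, with "confidence" (0 to 1); they miss things now and then, are a little off and sometimes report something else, mostly with a low value. They report only what shows in the picture. A call takes as long as a camera call. They do not tell look-alikes from the thing itself.
- find_in(camera, query): "centre" ([row, column] as shares, 0 to 1, of the picture: columns of its width, rows of its height, amid what is visible of it).
The state is a dict: "time_s": time; "joint_pos": joint angles; "joint_velocities": joint speeds; "joint_torque": joint torques, N m; "tcp_pos": TCP position; "ee_rot": TCP orientation; "force": force on the tool from outside, world axes, zero at the start; "ft_torque": the same for the moment, N m; "finger_gap": opening from 0.0 (shut) to 1.0 (fully open); "grasp_force": force on a finger pad.
Only numpy, scipy, OpenCV 4.12 (cv2) and the standard library are available. Lean on these libraries where they do the work, as an engineer would, in place of code of your own. Each camera call takes 0.05 s, during which the arm holds its last target. There are 200 camera calls.

TASK

The trolley carrying a freshly coated plaque waits at the high end of the sloping rail; swing the red-pegged catch aside so that it rolls off by itself, and catch it softly with the fingertips from ahead of its blue front board - no bump, no clamping - bringing it to a standstill while the blue board is over the yellow stretch of the rail. Keep it standing there for two seconds, then let it down slowly against the rubber buffer at the low end, and leave it there with the plaque still where it sat on the deck; disturb nothing else on the table.

Things in the scene. Friction and masses are not known exactly. Their poses are not given: they have to be found in the camera images.
- rail: Fixed sloping rail, two aluminium bars, 740 mm long, 150 mm wide. Origin: on its centre line at table height, 330 mm from the low end, z up. Its -y points downhill (slope 0.036 rad), +x away from the robot. Bar tops 82 mm above the table at the origin. Bars yellow from y = -55 to -215 mm. Rubber buffer at the low end, its top below 95 mm: fingertips 30 mm above the deck pass over it
- trolley (a joint): Travel down the rail in m: 0 held by the catch, 0.440 at the buffer; the blue board is over the yellow from 0.220 to 0.380. Trolley 0.6 kg plus plaque 0.2 kg (nominal, each 10 % less to 30 % more), drag 1.6 N s/m: freed, it nears 0.18 m/s with a time constant of 0.5 s, about 3 s to the buffer. At rest it leans on a finger with 0.3 N
- board_top (a point): Middle of the top edge of the downhill face of the blue front board (110 mm wide, 65 mm tall on the deck, 12 mm thick). At travel 0 it lies at x 0, y +165, z 181 mm in the rail's frame; it moves along -y by the travel and sinks 36 mm per m of it. Trolley 110 mm wide, 150 mm long, deck level, nothing in front of the board
- bumper (a joint): How far the blue front board is pushed into the trolley, in m: 0 at rest, 0.024 bottomed. It slides uphill on two rods against a spring of 80 N/m with 5 N s/m damping; the leaning trolley presses it in by about 4 mm. Meeting it more than 0.1 m/s slower than the trolley, or pushing it in over 20 mm, jolts the plaque
- catch (a joint): Angle of the catch lever in rad about a vertical pivot on the robot's side of the rail: 0 holding, 1.3 fully open; as it opens the trolley creeps up to 45 mm after it and is free from about 1.0. Opens clockwise seen from above: its red peg is pushed uphill (the rail's +y) round the pivot. Stiff by friction (1.6 N at the peg), it stays where it is left
- catch_peg (a point): Centre of the top of the red upright peg of the catch, 16 mm diameter, free for 60 mm below this point, top 176 mm above the table. It circles the pivot at 45 mm radius. In the rail's frame the pivot is at x -105, y +213 mm; the closed peg at x -150, y +213 mm
- plaque: The coated plaque: purple and blue disc of 96 mm diameter, 10 mm thick, standing loose on an upturned clear cup, 42 mm tall together. Origin: centre of the cup's underside, z up. It slides or topples if the trolley is jerked
- deck_mid (a point): Point on the top of the trolley's deck where the plaque's origin sits at the start
- mixing_cup: Bystander: clear cup, 80 mm wide, 100 mm tall, origin at its underside
- pigment: Bystander: blue pigment bottle, 48 mm diameter, 120 mm tall, origin at its underside
- resin_jar: Bystander: amber jar, 80 mm diameter, 100 mm tall, origin at its underside, on the right of the table near the robot
- blank: Bystander: bare round wooden blank of 130 mm diameter on an upturned clear cup, 79 mm tall, origin at its underside
Things that resemble listed ones, but are neither listed nor needed, are in the scene too. Of the things that look like the plaque, the smallest one is meant.

How it is judged:
By the outcome, as a careful person would: the job done as asked, in the order asked, and still so for the second after the job is handed in, with the robot touching nothing.
It also fails if it takes over 43 s, if anything falls off the work surface, if the arm or the gripper's body presses on something with over 40 N, if the wrist force passes 120 N, or if a joint passes its speed limit or range.

## Working session

There is one attempt and no reset: what is moved stays moved. The work goes in short steps, Python scripts to look and compute and a tool call to move; the robot and the scene stay as the last step left them, time stands still between calls to the robot, and variables do not carry over. Pictures are saved under pics/ and viewed, at most 10 in all, crops included, and the job is handed in when it is done.

Besides the shell and the picture viewer there is one more tool, called after ">>>" in YAML: its name, and indented under it one key for each argument. apply_moves: Moves the arm, as the interface text tells. Scaled input: -1 to 1 covers 2.5 cm each way for a shift and 0.1 rad each way for a turn. Its arguments: {"type":"object","properties":{"steps":{"type":"array","items":{"type":"array","items":{"type":"number","minimum":-1,"maximum":1}}}},"required":["steps"]}

```bash
mkdir -p pics; ls
python3 - <<'E'
from workcell import monitor,cams,job,find_in
import cv2,numpy as np
s=monitor.read_state(); print(s['time_s'],s['tcp_pos'],s['ee_rot'],s['finger_gap'])
for c in ('top','side'):
    im=cams.get_image(c); cv2.imwrite(f'pics/{c}0.png',im)
    p=cams.camera_params(c); print(c,p)
    for q in ('rail','catch_peg','board_top','plaque','trolley','deck_mid','catch'):
        print(q,[(np.round(np.array(d['centre'])*[384,512],1).tolist(),round(d['confidence'],2)) for d in find_in(c,q)][:3])
E
```

```text
pics
0.0 [0.22446321 0.58264531 0.20023053] [[-9.33126587e-01  3.59547559e-01 -5.71055269e-04]
 [ 3.59548012e-01  9.33125441e-01 -1.46235896e-03]
 [ 7.07860580e-06 -1.56988781e-03 -9.99998768e-01]] 1.0005758092375663
top {'fovy': 48.8483568990155, 'cx': 252.76602025283847, 'cy': 189.45821005887598, 'R': array([[ 0.00945078, -0.99985044, -0.01448406],
       [-0.99761653, -0.00843759, -0.06848412],
       [ 0.06835167,  0.01509677, -0.99754706]]), 't': array([-6.77678331e-04,  5.59238946e-01,  1.15740136e+00])}
rail [([182.7, 180.8], 0.71), ([183.0, 168.0], 0.36), ([227.7, 161.3], 0.18)]
catch_peg [([225.0, 160.4], 0.64), ([178.9, 179.2], 0.49)]
board_top [([177.9, 179.4], 0.96), ([180.4, 168.0], 0.16)]
plaque [([256.5, 209.9], 0.84), ([174.8, 141.7], 0.78), ([110.9, 146.7], 0.66)]
trolley []
deck_mid [([184.4, 168.9], 0.93)]
catch [([224.2, 159.1], 0.6), ([177.2, 175.2], 0.35)]
side {'fovy': 43.41057375637038, 'cx': 249.54257199655046, 'cy': 187.6031309477545, 'R': array([[ 0.96533251, -0.26094849,  0.00624771],
       [-0.13938311, -0.53556487, -0.83291213],
       [ 0.22069322,  0.80316633, -0.55336999]]), 't': array([-0.54591398,  0.1838678 ,  1.1514787 ])}
rail []
catch_peg [([319.8, 201.7], 0.73), ([152.1, 190.2], 0.58)]
board_top [([155.0, 183.7], 0.75), ([139.8, 238.2], 0.71)]
plaque [([126.2, 233.0], 0.8), ([197.3, 173.0], 0.67), ([150.2, 292.4], 0.59)]
trolley [([144.9, 231.7], 0.95), ([144.4, 238.5], 0.19)]
deck_mid []
catch [([153.1, 182.6], 0.81)]
```

View pics/top0.png

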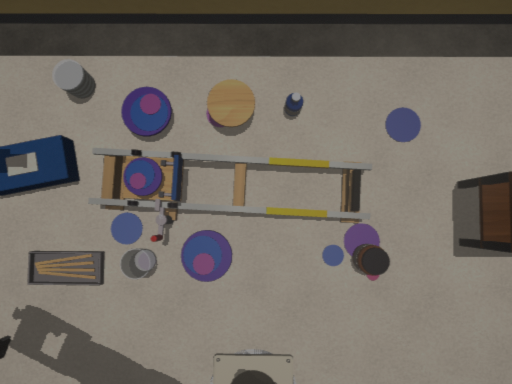

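View pics/side0.png

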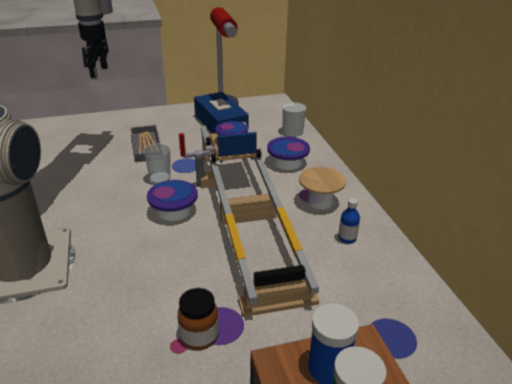

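The top view shows the rail running left (high) to right (low), with the board at about (177,177), the red peg at (157,238) and the yellow stretch at columns 267–328. In the side view the peg is at (183,145), the board at (236,145) and the nearest bystander is a clear cup at (157,163). Next I'll enlarge these areas to get accurate pixels.

Run:
```python
import cv2,numpy as np
t=cv2.imread('pics/top0.png');s=cv2.imread('pics/side0.png')
a=cv2.resize(t[140:260,85:205],(480,480),interpolation=cv2.INTER_CUBIC)
b=cv2.resize(s[115:195,170:270],None,fx=3.2,fy=6,interpolation=cv2.INTER_CUBIC)
cv2.imwrite('pics/c0.png',np.hstack([a,b[:480]]))
for n,im in (('top',t),('side',s)):
    h=cv2.cvtColor(im,cv2.COLOR_BGR2HSV)
    for nm,lo,hi in (('yel',(22,170,130),(32,255,255)),('red',(0,170,60),(6,255,255)),('red2',(172,170,60),(180,255,255))):
        m=cv2.inRange(h,lo,hi); k,l,st,c=cv2.connectedComponentsWithStats(m)
        for i in range(1,k):
            if st[i,4]>8: print(n,nm,st[i],c[i].round(1))
```

```text
top yel [270 159  58   8 310] [298.6 162.4]
top yel [268 208  58   8 286] [296.6 211.9]
side yel [278 208   5   4  12] [280.2 209.2]
side yel [226 215   6   3  13] [228.5 215.8]
side yel [227 218   7   6  12] [230.8 220.6]
side red [211   8  26  28 301] [221.3  18.1]
side red [180 134   5  22  71] [181.7 144.4]
```

View pics/c0.png

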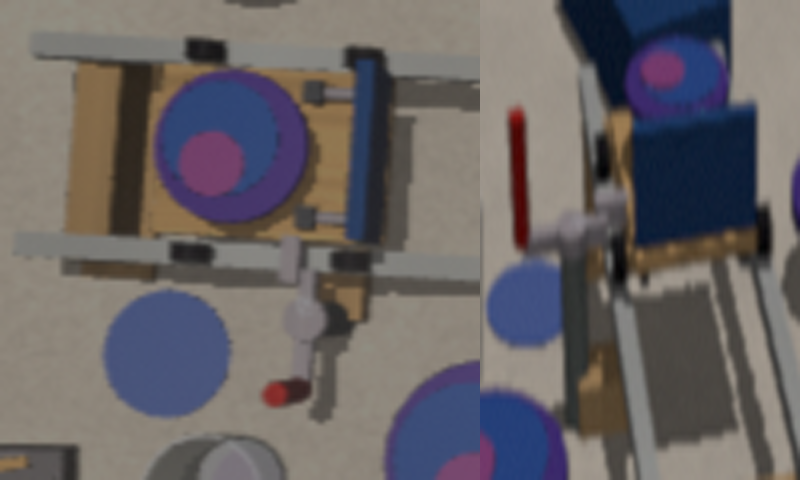

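The crop shows the peg top at about (153,238) in the top view and (181.5,134.5) in the side view. The top edge of the board face is at about (177.7,177.5) and (237,134.5).

```bash
cat > h.py <<'E'
from workcell import monitor,cams,job,find_in
import cv2,numpy as np
from scipy.optimize import least_squares
def proj(c,X,p=None):
    p=p or cams.camera_params(c); f=192/np.tan(np.radians(p['fovy'])/2)
    q=p['R']@np.array(X)+p['t']; return np.array([p['cx']+f*q[0]/q[2],p['cy']+f*q[1]/q[2]])
def tri(u1,u2):
    return least_squares(lambda X:np.r_[proj('top',X)-u1,proj('side',X)-u2],[.6,.2,.15]).x
def rw(pose,v):
    x,y,a=pose; c,s=np.cos(a),np.sin(a)
    return np.array([x+c*v[0]-s*v[1],y+s*v[0]+c*v[1],v[2]])
def wr(pose,P):
    x,y,a=pose; c,s=np.cos(a),np.sin(a); d=np.array(P[:2])-[x,y]
    return np.array([c*d[0]+s*d[1],-s*d[0]+c*d[1],P[2]])
E
python3 - <<'E'
from h import *
print('tri peg',tri([152.8,238],[181.2,134]),'board',tri([177.5,177.2],[236.7,134.3]))
obs=[('top',(-.150,.213,.176),(152.8,238)),('side',(-.150,.213,.176),(181.2,134)),('top',(0,.165,.181),(177.5,177.2)),('side',(0,.165,.181),(236.7,134.3))]
def res(p):
    r=[proj(c,rw(p,v))-u for c,v,u in obs]
    r.append((proj('top',rw(p,(p[3],-.135,.077)))-[298.6,162.4])); r.append((proj('top',rw(p,(-p[3],-.135,.077)))-[296.6,211.9]))
    return np.concatenate(r)
P=[proj,rw]
def f(q): return res(np.array([q[0],q[1],q[2],q[3]])) 
import h
_rw=h.rw
rw=lambda p,v:_rw(p[:3],v)
s=least_squares(f,[.6,0,0,.07]); print(s.x,f(s.x).reshape(-1,2).round(1))
np.save('pose.npy',s.x[:3])
st=monitor.read_state();print(st['time_s'],wr(s.x[:3],st['tcp_pos']),'peg',rw(s.x,(-.15,.213,.176)))
R=st['ee_rot'];print('tool y angle in rail frame',np.degrees(np.arctan2(R[1,1],R[0,1])-s.x[2]))
for n in ('mixing_cup','plaque'): print()
E
```

```text
tri peg [0.4306598  0.24143924 0.17288798] board [0.57661708 0.18324686 0.18218288]
[ 0.56929992  0.01957926 -0.0495255   0.06565617] [[ 0.5 -0.1]
 [-0.8 -0.7]
 [-0.3 -0.5]
 [-0.   0.2]
 [ 0.4  0. ]
 [-0.2 -0. ]]
0.8 [-0.37208152  0.54585241  0.20101901] peg [0.43002846 0.23974388 0.176     ]
tool y angle in rail frame 71.76556837137821
```

>>> apply_moves:
  steps:
    - [0,0,0,0,-0.8]
    - [0,0,0,0,-0.8]
    - [0,0,0,0,-0.8]
    - [0,0,0,0,-0.78]
    - [0,-0.6,-1,0,0]
    - [0,-0.6,-1,0,0]
    - [0,-0.6,-1,0,0]
    - [0,-0.6,-1,0,0]
    - [0,-0.6,-1,0,0]
    - [0,-0.6,-1,0,0]

```text
time_s: 1.63
tcp_pos: [0.3075, 0.4277, 0.2011]
ee_rot: [[-0.999, 0.049, 0.0], [0.049, 0.999, 0.0], [-0.0, 0.0, -1.0]]
force: [-0.3, -0.4, 0.0]
finger_gap: -0.002
grasp_force: 0.0
```

```bash
cat > st.py <<'E'
from h import *
p=np.load('pose.npy')
def show():
    s=monitor.read_state();R=s['ee_rot']
    print(round(s['time_s'],2),'rail',(wr(p,s['tcp_pos'])*1000).round(1),'yaw',(np.degrees(np.arctan2(R[1,1],R[0,1])-p[2])).round(2),'tilt',R[:,2].round(4),'gap',round(s['finger_gap'],3),'F',wr([0,0,p[2]],s['force']).round(2))
if __name__=='__main__': show()
E
python3 st.py
```

```text
1.63 rail [-281.6  394.7  201.1] yaw 90.0 tilt [ 2.e-04  2.e-04 -1.e+00] gap -0.002 F [-0.27 -0.45  0.01]
```

>>> apply_moves:
  steps:
    - [0,-0.2,-1,0,0]
    - [0,-0.2,-1,0,0]
    - [0,-0.2,-1,0,0]
    - [0,-0.2,-1,0,0]
    - [0,-0.3,-1,0,0]
    - [0,-0.5,-1,0,0]
    - [0,-0.8,-1,0,0]
    - [0,-1,-1,0,0]
    - [0,-1,-0.5,0,0]
    - [0,-0.87,-0.1,0,0]

```text
time_s: 2.47
tcp_pos: [0.4291, 0.2054, 0.2014]
ee_rot: [[-0.999, 0.052, 0.001], [0.052, 0.999, -0.0], [-0.001, -0.0, -1.0]]
force: [0.3, 0.6, 0.2]
finger_gap: 0.001
grasp_force: 0.0
```

>>> apply_moves:
  steps:
    - [0,0,0,0.5,0]
    - [0,0,0,0.5,0]
    - [0,0,0,0.5,0]
    - [0,0,0,0.3,0]
    - [0,0,0,0,0]
    - [0,0,0,0,0]
    - [0,0,0,0,0]
    - [0,0,0,0,0]
    - [0,0,0,0,0]
    - [0,0,0,0,0]

```text
time_s: 3.3
tcp_pos: [0.4283, 0.2078, 0.1565]
ee_rot: [[-0.999, 0.05, 0.001], [0.05, 0.999, 0.0], [-0.001, 0.001, -1.0]]
force: [-0.3, -0.4, 0.1]
finger_gap: -0.003
grasp_force: 0.0
```

Run:
```python
from st import *
show()
t=cams.get_image('top');s=cams.get_image('side')
a=cv2.resize(t[140:260,85:205],(480,480),interpolation=cv2.INTER_CUBIC)
b=cv2.resize(s[95:195,170:270],None,fx=3.2,fy=4.8,interpolation=cv2.INTER_CUBIC)
cv2.imwrite('pics/c1.png',np.hstack([a,b]))
```

```text
3.3 rail [-150.2  181.   156.5] yaw 89.99 tilt [ 9.e-04  5.e-04 -1.e+00] gap -0.003 F [-0.26 -0.44  0.12]
```

View pics/c1.png

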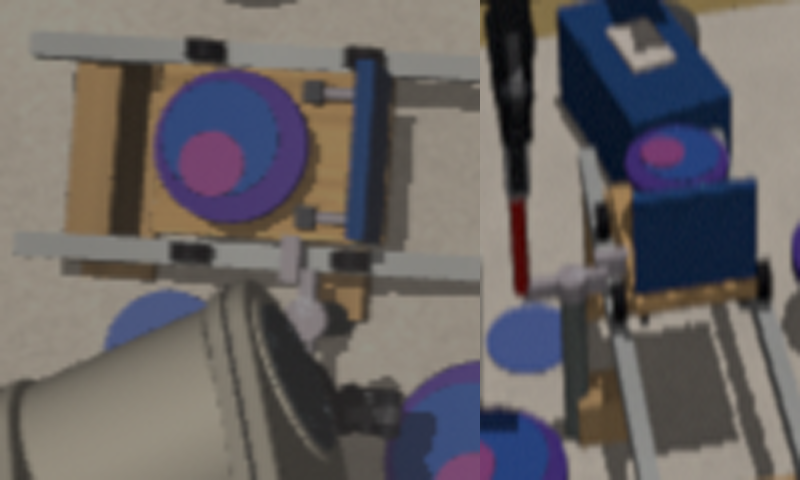

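The fingers stand just downhill of the peg (side crop (515,190), in line with the peg at column 520), and the trolley is still at rest. I'll push now.

>>> apply_moves:
  steps:
    - [0,0,0.2,0,0]
    - [0,0,0.15,0,0]
    - [0,0,0.15,0,0]
    - [0,0,0.15,0,0]
    - [0,-0.04,0.15,0,0]
    - [0,-0.04,0.15,0,0]
    - [0,-0.06,0.15,0,0]
    - [0,-0.08,0.15,0,0]
    - [0,-0.1,0.15,0,0]
    - [0,-0.1,0.1,0,0]

```text
time_s: 4.23
tcp_pos: [0.4407, 0.245, 0.156]
ee_rot: [[-0.999, 0.05, 0.0], [0.05, 0.999, 0.0], [-0.0, 0.0, -1.0]]
force: [-0.4, -0.5, -0.4]
finger_gap: -0.001
grasp_force: 0.0
```

Run:
```python
from st import *
show()
t=cams.get_image('top');s=cams.get_image('side')
a=cv2.resize(t[140:260,85:205],(480,480),interpolation=cv2.INTER_CUBIC)
b=cv2.resize(s[95:195,170:270],None,fx=3.2,fy=4.8,interpolation=cv2.INTER_CUBIC)
cv2.imwrite('pics/c2.png',np.hstack([a,b]))
for k in (0,.01,.02,.03,.04,.05): print(k,proj('top',rw(p,(0,.165-k,.181-.036*k))).round(1),proj('side',rw(p,(0,.165-k,.181-.036*k))).round(1))
for c in('top','side'): print(c,[((np.array(d['centre'])*[384,512])[::-1].round(1).tolist(),round(d['confidence'],2)) for d in find_in(c,'board_top')][:2])
```

```text
4.23 rail [-139.6  218.8  156. ] yaw 89.99 tilt [ 2.e-04  1.e-04 -1.e+00] gap -0.001 F [-0.33 -0.49 -0.45]
0 [177.2 176.7] [236.7 134.5]
0.01 [181.3 176.9] [237.4 136.3]
0.02 [185.5 177.2] [238.1 138. ]
0.03 [189.6 177.4] [238.8 139.9]
0.04 [193.8 177.7] [239.5 141.7]
0.05 [197.9 177.9] [240.2 143.6]
top [([176.9, 177.5], 0.81)]
side []
```

View pics/c2.png

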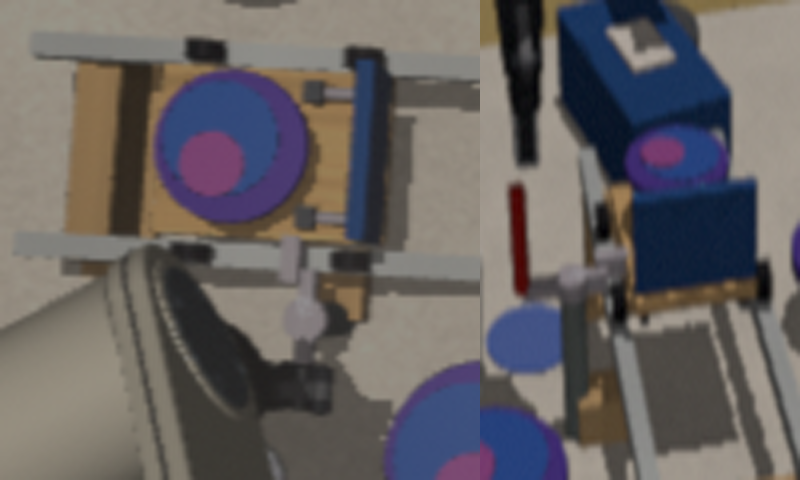

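Run:
```python
from st import *
s=monitor.read_state()
for z in (.008,.0,-.01): print('tip',z,[proj(c,s['tcp_pos']+s['ee_rot'][:,2]*z).round(1) for c in('top','side')])
print('pegtop',[proj(c,rw(p,(-.15,.213,.176))).round(1) for c in('top','side')],[proj(c,rw(p,(-.15,.213,.116))).round(1) for c in('top','side')])
print('seen tip side',170+45/3.2,95+163/4.8,'peg top seen',170+37/3.2,95+185/4.8, 'peg bottom',170+42/3.2,95+293/4.8)
X=tri([153.2,238.4],[181.5,134]);print(X,wr(p,X))
```

```text
tip 0.008 [array([154.3, 233.1]), array([184.5, 141. ])]
tip 0.0 [array([153.5, 233.2]), array([184.3, 138.5])]
tip -0.01 [array([152.4, 233.4]), array([184.1, 135.3])]
pegtop [array([153.3, 237.9]), array([180.4, 133.3])] [array([159.1, 236.8]), array([182. , 152.1])]
seen tip side 184.0625 128.95833333333334 peg top seen 181.5625 133.54166666666669 peg bottom 183.125 156.04166666666669
[0.43042781 0.24018517 0.17355793] [-0.14962299  0.21346052  0.17355793]
```

The peg didn't move: the fingers appear to have passed over it, with the tip seen at row 129 against the predicted 141. I'll check with the wrist camera.

Run:
```python
from st import *
w=cams.get_image('wrist');s=cams.get_image('side')
b=cv2.resize(s[40:180,140:240],None,fx=2.88,fy=2.88*384/403,interpolation=cv2.INTER_CUBIC)
b=cv2.resize(b,(288,384));cv2.imwrite('pics/c3.png',np.hstack([w,b]))
pr=cams.camera_params('wrist');print(pr)
st=monitor.read_state()
print('tip',proj('wrist',st['tcp_pos']+st['ee_rot'][:,2]*.008),'pegtop',proj('wrist',rw(p,(-.15,.213,.176))),'pegbot',proj('wrist',rw(p,(-.15,.213,.116))))
for z in (.2,.176,.15): print(z,proj('wrist',[*st['tcp_pos'][:2],z]))
```

```text
{'fovy': 58.32003525328248, 'cx': 253.38248910651504, 'cy': 183.95722116734242, 'R': array([[ 4.99605294e-02,  9.98751193e-01, -5.10919185e-06],
       [ 9.49569764e-01, -4.74987413e-02,  3.09937304e-01],
       [ 3.09550010e-01, -1.54894833e-02, -9.50756997e-01]]), 't': array([-0.2669386 , -0.43198564,  0.20469638])}
tip [251.76099338 219.40527259] pegtop [240.98013705 224.23078518] pegbot [244.14175482 185.37413476]
0.2 [251.21843127 269.11945324]
0.176 [251.50942495 242.60675645]
0.15 [251.74764253 220.90253757]
```

View pics/c3.png

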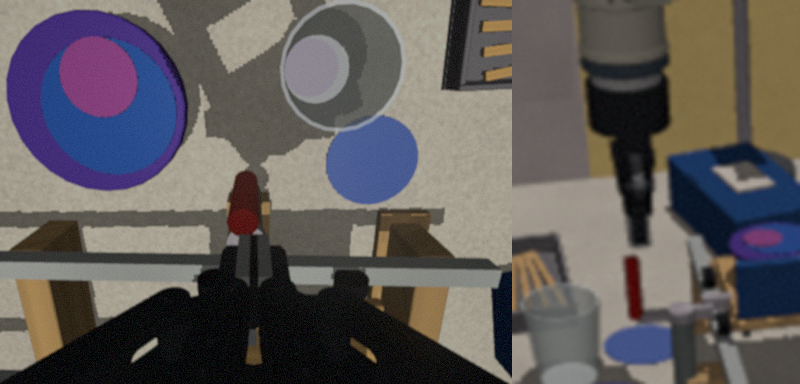

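The wrist view shows the fingertips at about (255,248) and the peg top at (242,221). That puts the real tip near z≈0.185, about 30 mm above the stated TCP, which is why it swept over the peg. I'll go back, drop 36 mm and push again.

>>> apply_moves:
  steps:
    - [0,0.2,-0.8,0,0]
    - [0,0.2,-0.8,0,0]
    - [0,0,0,0.5,0]
    - [0,0,0,0.5,0]
    - [0,0,0,0.44,0]
    - [0,0,0.2,0,0]
    - [0,0,0.15,0,0]
    - [0,0,0.15,0,0]
    - [0,0,0.15,0,0]
    - [0,0,0.15,0,0]

```text
time_s: 5.37
tcp_pos: [0.4293, 0.2255, 0.1205]
ee_rot: [[-0.999, 0.049, 0.0], [0.049, 0.999, -0.0], [-0.0, -0.0, -1.0]]
force: [-0.4, -1.1, 0.1]
finger_gap: 0.003
grasp_force: 0.6
```

Run:
```python
from st import *
show()
t=cams.get_image('top');s=cams.get_image('side');w=cams.get_image('wrist')
cv2.imwrite('pics/c4.png',np.hstack([cv2.resize(w,(448,336)),cv2.resize(s[80:180,160:260],(336,336),interpolation=cv2.INTER_CUBIC)]))
```

```text
5.37 rail [-150.   198.7  120.5] yaw 90.01 tilt [ 0.e+00 -2.e-04 -1.e+00] gap 0.003 F [-0.35 -1.07  0.13]
```

View pics/c4.png

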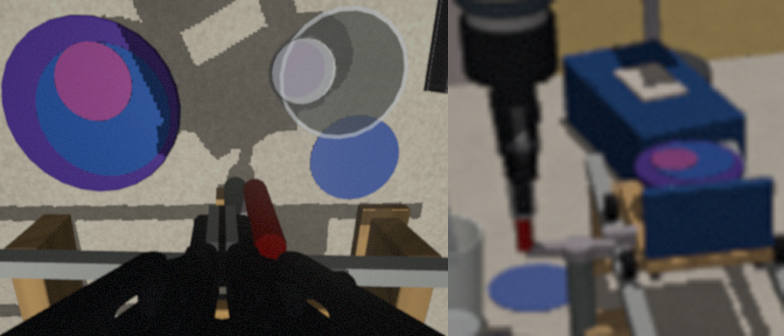

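The fingertips are now against the peg's downhill side (wrist (225,230), peg just to the right), with a small force of about 1 N. I'll continue the push.

>>> apply_moves:
  steps:
    - [0,0,0.15,0,0]
    - [0,-0.04,0.15,0,0]
    - [0,-0.06,0.15,0,0]
    - [0,-0.06,0.15,0,0]
    - [0,-0.08,0.15,0,0]
    - [0,-0.08,0.13,0,0]
    - [0,0,0,0,0]
    - [0,0,-0.2,0,0]
    - [0,0.6,-0.2,0,0]
    - [0,0.6,0,0,0]

```text
time_s: 6.35
tcp_pos: [0.4081, 0.2375, 0.12]
ee_rot: [[-0.999, 0.051, 0.001], [0.051, 0.999, 0.0], [-0.0, 0.0, -1.0]]
force: [0.5, 0.5, -1.4]
finger_gap: -0.0
grasp_force: 0.0
```

Run:
```python
from st import *
show()
w=cams.get_image('wrist');t=cams.get_image('top')
h=cv2.cvtColor(w,cv2.COLOR_BGR2HSV)
m=cv2.inRange(h,(0,180,60),(6,255,255))|cv2.inRange(h,(174,180,60),(180,255,255))
k,l,st,c=cv2.connectedComponentsWithStats(m)
for i in range(1,k):
    if st[i,4]>50: print(st[i],c[i].round(1))
for th in (0,.2,.4,.6,.7,.8,.9,1.,1.1): print(th,[proj('wrist',rw(p,(-.105-.045*np.cos(th),.213+.045*np.sin(th),z))).round(1) for z in (.176,.146)])
print('board',[((np.array(d['centre'])*[384,512])[::-1].round(1).tolist(),round(d['confidence'],2)) for d in find_in('top','board_top')][:2])
```

```text
6.35 rail [-171.8  209.6  120. ] yaw 89.93 tilt [ 5.e-04  2.e-04 -1.e+00] gap -0.0 F [ 0.46  0.56 -1.39]
0 [array([259.9, 335.3]), array([258.8, 291.5])]
0.2 [array([281.4, 337. ]), array([276.8, 293. ])]
0.4 [array([301.7, 342.2]), array([293.8, 297.5])]
0.6 [array([320. , 350.5]), array([309.1, 304.8])]
0.7 [array([328.1, 355.6]), array([315.9, 309.3])]
0.8 [array([335.3, 361.4]), array([322. , 314.4])]
0.9 [array([341.6, 367.6]), array([327.4, 319.9])]
1.0 [array([347. , 374.2]), array([332. , 325.7])]
1.1 [array([351.4, 381.2]), array([335.8, 331.9])]
board [([184.6, 178.7], 0.66)]
```

>>> apply_moves:
  steps:
    - [0,0,0.5,0,0]
    - [0,0,0.5,0,0]
    - [0,0,0.4,0,0]
    - [0,0,0,0,0]
    - [0,0,0,0,0]
    - [0,0,0,0,0]
    - [0,0,0,0,0]
    - [0,0,0,0,0]
    - [0,0,0,0,0]
    - [0,0,0,0,0]

```text
time_s: 7.33
tcp_pos: [0.4098, 0.2729, 0.1201]
ee_rot: [[-0.999, 0.05, -0.0], [0.05, 0.999, -0.0], [-0.0, -0.0, -1.0]]
force: [-0.1, 0.6, 0.5]
finger_gap: 0.0
grasp_force: 0.0
```

Run:
```python
from st import *
show()
w=cams.get_image('wrist');s=cams.get_image('side');t=cams.get_image('top')
cv2.imwrite('pics/c5.png',np.hstack([w[150:384,150:410],cv2.resize(s[90:168,160:247],(260,234),interpolation=cv2.INTER_CUBIC),cv2.resize(t[150:228,130:217],(260,234),interpolation=cv2.INTER_CUBIC)]))
for th in (0.4,.5,.6,.7,.8,.9,1.,1.1,1.2): print(th,[proj(c,rw(p,(-.105-.045*np.cos(th),.213+.045*np.sin(th),.176))).round(1) for c in ('wrist','side')])
print('board',[((np.array(d['centre'])*[384,512])[::-1].round(1).tolist(),round(d['confidence'],2)) for d in find_in('top','board_top')][:2])
```

```text
7.33 rail [-171.9  245.1  120.1] yaw 89.96 tilt [-0. -0. -1.] gap 0.0 F [-0.1   0.63  0.46]
0.4 [array([216.1, 337.9]), array([181.1, 130.4])]
0.5 [array([225.9, 341.7]), array([181.6, 129.7])]
0.6 [array([235.2, 346.2]), array([182.3, 129. ])]
0.7 [array([243.7, 351.4]), array([183.2, 128.3])]
0.8 [array([251.5, 357.1]), array([184.1, 127.7])]
0.9 [array([258.5, 363.4]), array([185.2, 127.2])]
1.0 [array([264.5, 370. ]), array([186.4, 126.6])]
1.1 [array([269.5, 377. ]), array([187.7, 126.2])]
1.2 [array([273.6, 384.3]), array([189.1, 125.8])]
board [([185.2, 178.2], 0.77), ([175.9, 183.8], 0.43)]
```

View pics/c5.png

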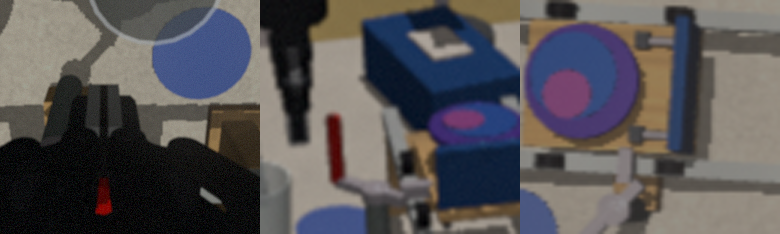

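The peg has opened to about 0.8 rad (side (184.7,129)), and the finger stands free on its robot side. Before releasing, I'll write a quick tracker for the board travel and test it.

```bash
cat > trk.py <<'E'
from st import *
def blue(im):
    h=cv2.cvtColor(im,cv2.COLOR_BGR2HSV); return cv2.GaussianBlur(cv2.inRange(h,(100,110,30),(122,255,150)).astype(np.float32)/255,(3,3),0)
def pts(k,zs,xs): 
    return [rw(p,(x,.165-k,.116-.036*k+z)) for x in xs for z in zs]
PR={c:cams.camera_params(c) for c in('side','top')}
def samp(b,c,P):
    q=np.array([proj(c,X,PR[c]) for X in P],np.float32); return cv2.remap(b,q[:,0].reshape(1,-1),q[:,1].reshape(1,-1),cv2.INTER_LINEAR)[0]
def travel(c,save=None):
    t=monitor.read_state()['time_s']; im=cams.get_image(c); b=blue(im)
    if save: cv2.imwrite(save,im)
    ks=np.arange(0,.46,.002); xs=np.r_[-.045:.046:.01]
    f=lambda k:samp(b,c,pts(k,np.r_[.006:.06:.006],xs)).mean()-samp(b,c,pts(k,(-.012,-.006),xs)).mean()-.5*samp(b,c,pts(k,(.072,.078),xs)).mean()
    sc=np.array([f(k) for k in ks]); i=sc.argmax(); print(c,'t',round(t,2),'travel',ks[i].round(3),'score',sc[i].round(2)); return ks[i]
if __name__=='__main__':
    show(); travel('side');
E
python3 - <<'E'
from trk import *
travel('side'); travel('top'); show()
s=monitor.read_state()
for z in (0,-.03,-.04): print(proj('side',s['tcp_pos']+s['ee_rot'][:,2]*z))
E
```

```text
side t 7.53 travel 0.014 score 0.77
top t 7.58 travel 0.008 score 0.67
7.63 rail [-171.9  245.3  120. ] yaw 89.98 tilt [ 1.e-04  0.e+00 -1.e+00] gap -0.001 F [0.06 0.31 0.98]
[173.16920565 146.28561212]
[172.31435933 137.04305815]
[172.02481539 133.91252406]
```

>>> apply_moves:
  steps:
    - [0,-0.5,0,0,0]
    - [0,-0.2,0,0,0]
    - [0,-0.2,0,0,0]
    - [0,-0.22,0,0,0]
    - [0,-0.22,0,0,0]
    - [0,0,0,0,0]
    - [0,0.3,-0.8,0,0]
    - [0,0.1,-1,0.1,0]
    - [0,0,-1,0.1,0]
    - [0,0,-1,0.1,0]

```text
time_s: 8.47
tcp_pos: [0.4289, 0.1761, 0.1125]
ee_rot: [[-0.999, 0.049, 0.001], [0.049, 0.999, -0.0], [-0.001, 0.0, -1.0]]
force: [0.2, 0.0, -1.3]
finger_gap: -0.0
grasp_force: 0.0
```

Run:
```python
from trk import *
show(); travel('side')
```

```text
8.47 rail [-148.   149.4  112.5] yaw 90.03 tilt [ 9.e-04 -0.e+00 -1.e+00] gap -0.0 F [ 0.22  0.06 -1.31]
side t 8.47 travel 0.074 score 0.82
```

>>> apply_moves:
  steps:
    - [0,0,-1,0,0]
    - [0,0,-1,0,0]
    - [0,0,-1,0,0]
    - [0,0,-1,0,0]
    - [0,-1,-1,0,0]
    - [0,-1,-1,0,0]
    - [0,-1,-1,0,0]
    - [0,-1,-1,0,0]
    - [0,-1,-0.8,0,0]
    - [0,-0.92,-0.64,0,0]

```text
time_s: 9.35
tcp_pos: [0.5664, -0.0687, 0.1127]
ee_rot: [[-0.999, 0.051, 0.001], [0.051, 0.999, -0.001], [-0.001, -0.001, -1.0]]
force: [0.1, 0.5, 0.3]
finger_gap: 0.0
grasp_force: 0.0
```

Run:
```python
from trk import *
show(); travel('side','pics/side_catch.png')
```

```text
9.35 rail [  1.5 -88.3 112.7] yaw 89.89 tilt [ 1.2e-03 -6.0e-04 -1.0e+00] gap 0.0 F [0.04 0.48 0.32]
side t 9.35 travel 0.214 score 0.65
```

>>> apply_moves:
  steps:
    - [0,0,-0.46,0,0]
    - [0,0,-0.46,0,0]
    - [0,0,-0.44,0,0]
    - [0,0,-0.4,0,0]
    - [0,0,-0.36,0,0]
    - [0,0,-0.32,0,0]
    - [0,0,-0.28,0,0]
    - [0,0,-0.2,0,0]
    - [0,0,-0.16,0,0]
    - [0,0,-0.08,0,0]

```text
time_s: 10.23
tcp_pos: [0.5606, -0.1454, 0.1126]
ee_rot: [[-0.999, 0.05, 0.0], [0.05, 0.999, -0.0], [-0.0, -0.0, -1.0]]
force: [-0.1, 0.1, 0.1]
finger_gap: 0.003
grasp_force: 0.2
```

Run:
```python
from trk import *
show(); travel('side','pics/side_stop.png'); travel('top')
```

```text
10.23 rail [  -0.5 -165.2  112.6] yaw 89.97 tilt [ 1.e-04 -1.e-04 -1.e+00] gap 0.003 F [-0.14  0.1   0.12]
side t 10.23 travel 0.312 score 0.74
top t 10.28 travel 0.0 score 0.0
```

>>> apply_moves:
  steps:
    - [0,0,0,0,0]
    - [0,0,0,0,0]
    - [0,0,0,0,0]
    - [0,0,0,0,0]
    - [0,0,0,0,0]
    - [0,0,0,0,0]
    - [0,0,0,0,0]
    - [0,0,0,0,0]
    - [0,0,0,0,0]
    - [0,0,0,0,0]

```text
time_s: 11.17
tcp_pos: [0.5606, -0.1449, 0.1125]
ee_rot: [[-0.999, 0.05, 0.0], [0.05, 0.999, -0.0], [-0.0, -0.0, -1.0]]
force: [0.0, -0.5, 0.0]
finger_gap: -0.002
grasp_force: 0.1
```

Run:
```python
from trk import *
show(); travel('side','pics/side_hold.png')
im=cv2.imread('pics/side_hold.png'); cv2.imwrite('pics/c6.png',cv2.resize(im[90:260,150:330],None,fx=3.3,fy=3.3,interpolation=cv2.INTER_CUBIC))
```

```text
11.17 rail [  -0.5 -164.7  112.5] yaw 89.98 tilt [ 1.e-04 -0.e+00 -1.e+00] gap -0.002 F [ 0.07 -0.48  0.05]
side t 11.17 travel 0.312 score 0.75
```

View pics/c6.png

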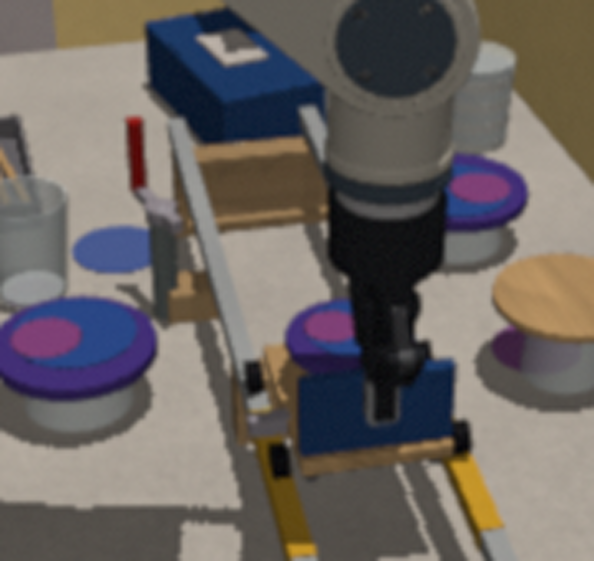

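The trolley is standing with the board over the yellow (board face around crop (380,410)), the fingertip rests on it and the plaque is in place. I'll hold for two more calls, then let it down slowly.

>>> apply_moves:
  steps:
    - [0,0,0,0,0]
    - [0,0,0,0,0]
    - [0,0,0,0,0]
    - [0,0,0,0,0]
    - [0,0,0,0,0]
    - [0,0,0,0,0]
    - [0,0,0,0,0]
    - [0,0,0,0,0]
    - [0,0,0,0,0]
    - [0,0,0,0,0]

```text
time_s: 12.05
tcp_pos: [0.5606, -0.1449, 0.1125]
ee_rot: [[-0.999, 0.05, -0.0], [0.05, 0.999, -0.0], [-0.0, -0.0, -1.0]]
force: [-0.4, -0.8, 0.0]
finger_gap: -0.0
grasp_force: 0.1
```

>>> apply_moves:
  steps:
    - [0,0,0,0,0]
    - [0,0,0,0,0]
    - [0,0,0,0,0]
    - [0,0,0,0,0]
    - [0,0,0,0,0]
    - [0,0,0,0,0]
    - [0,0,0,0,0]
    - [0,0,0,0,0]
    - [0,0,0,0,0]
    - [0,0,0,0,0]

```text
time_s: 12.88
tcp_pos: [0.5606, -0.145, 0.1125]
ee_rot: [[-0.999, 0.05, 0.0], [0.05, 0.999, -0.0], [-0.0, -0.0, -1.0]]
force: [0.8, -1.4, -0.1]
finger_gap: -0.0
grasp_force: 0.1
```

>>> apply_moves:
  steps:
    - [0,0,0,0,0]
    - [0,0,0,0,0]
    - [0,0,0,0,0]
    - [0,0,-0.02,0,0]
    - [0,0,-0.04,0,0]
    - [0,0,-0.06,0,0]
    - [0,0,-0.08,0,0]
    - [0,0,-0.1,0,0]
    - [0,0,-0.12,0,0]
    - [0,0,-0.12,0,0]

```text
time_s: 13.72
tcp_pos: [0.5599, -0.1588, 0.1125]
ee_rot: [[-0.999, 0.05, -0.0], [0.05, 0.999, -0.0], [0.0, -0.0, -1.0]]
force: [-0.2, -0.8, -0.2]
finger_gap: 0.003
grasp_force: 0.1
```

>>> apply_moves:
  steps:
    - [0,0,-0.12,0,0]
    - [0,0,-0.12,0,0]
    - [0,0,-0.12,0,0]
    - [0,0,-0.12,0,0]
    - [0,0,-0.12,0,0]
    - [0,0,-0.12,0,0]
    - [0,0,-0.12,0,0]
    - [0,0,-0.12,0,0]
    - [0,0,-0.12,0,0]
    - [0,0,-0.12,0,0]

```text
time_s: 14.55
tcp_pos: [0.5584, -0.1887, 0.1125]
ee_rot: [[-0.999, 0.05, -0.0], [0.05, 0.999, 0.0], [0.0, 0.0, -1.0]]
force: [-0.0, -0.5, 0.3]
finger_gap: -0.001
grasp_force: 0.1
```

Run:
```python
from trk import *
show(); travel('side')
```

```text
14.55 rail [  -0.5 -208.5  112.5] yaw 89.99 tilt [-0.  0. -1.] gap -0.001 F [ 0.02 -0.46  0.28]
side t 14.55 travel 0.356 score 0.76
```

>>> apply_moves:
  steps:
    - [0,0,-0.12,0,0]
    - [0,0,-0.12,0,0]
    - [0,0,-0.12,0,0]
    - [0,0,-0.12,0,0]
    - [0,0,-0.12,0,0]
    - [0,0,-0.12,0,0]
    - [0,0,-0.12,0,0]
    - [0,0,-0.12,0,0]
    - [0,0,-0.12,0,0]
    - [0,0,-0.12,0,0]

```text
time_s: 15.43
tcp_pos: [0.5569, -0.2186, 0.1125]
ee_rot: [[-0.999, 0.05, -0.0], [0.05, 0.999, 0.0], [0.0, 0.0, -1.0]]
force: [0.4, -0.7, -0.3]
finger_gap: -0.0
grasp_force: 0.1
```

>>> apply_moves:
  steps:
    - [0,0,-0.12,0,0]
    - [0,0,-0.12,0,0]
    - [0,0,-0.12,0,0]
    - [0,0,-0.12,0,0]
    - [0,0,-0.12,0,0]
    - [0,0,-0.12,0,0]
    - [0,0,-0.12,0,0]
    - [0,0,-0.1,0,0]
    - [0,0,-0.08,0,0]
    - [0,0,-0.08,0,0]

```text
time_s: 16.27
tcp_pos: [0.5556, -0.2461, 0.1125]
ee_rot: [[-0.999, 0.05, 0.0], [0.05, 0.999, 0.0], [-0.0, 0.0, -1.0]]
force: [-0.3, -0.5, 0.1]
finger_gap: 0.001
grasp_force: 0.1
```

>>> apply_moves:
  steps:
    - [0,0,-0.08,0,0]
    - [0,0,-0.08,0,0]
    - [0,0,-0.08,0,0]
    - [0,0,-0.08,0,0]
    - [0,0,-0.08,0,0]
    - [0,0,-0.08,0,0]
    - [0,0,-0.08,0,0]
    - [0,0,-0.08,0,0]
    - [0,0,-0.08,0,0]
    - [0,0,-0.08,0,0]

```text
time_s: 17.1
tcp_pos: [0.5546, -0.266, 0.1125]
ee_rot: [[-0.999, 0.05, -0.0], [0.05, 0.999, 0.0], [0.0, 0.0, -1.0]]
force: [0.5, 0.1, -0.1]
finger_gap: 0.0
grasp_force: 0.0
```

>>> apply_moves:
  steps:
    - [0,0,-0.08,0,0]
    - [0,0,-0.08,0,0]
    - [0,0,-0.08,0,0]
    - [0,0,-0.08,0,0]
    - [0,0,-0.08,0,0]
    - [0,0,-0.08,0,0]
    - [0,0,-0.08,0,0]
    - [0,0,-0.08,0,0]
    - [0,0,-0.08,0,0]
    - [0,0,-0.08,0,0]

```text
time_s: 17.93
tcp_pos: [0.5536, -0.286, 0.1125]
ee_rot: [[-0.999, 0.05, -0.0], [0.05, 0.999, 0.0], [0.0, 0.0, -1.0]]
force: [-0.5, 0.1, 0.3]
finger_gap: 0.001
grasp_force: 0.0
```

Run:
```python
from trk import *
show(); travel('side','pics/side_low.png')
```

```text
17.93 rail [  -0.6 -305.9  112.5] yaw 89.98 tilt [-0.  0. -1.] gap 0.001 F [-0.51  0.09  0.29]
side t 17.93 travel 0.434 score 0.63
```

The grip force has dropped to zero and the board has stopped following, so the trolley is on the buffer. I'll withdraw downhill, then up.

>>> apply_moves:
  steps:
    - [0,0,-0.3,0,0]
    - [0,0,-0.5,0,0]
    - [0,0,-0.6,0,0]
    - [0,0,0,-0.8,0]
    - [0,0,0,-1,0]
    - [0,0,0,-1,0]
    - [0,0,0,-1,0]
    - [0,0,-0.6,-1,0]
    - [0,0,-0.6,-0.5,0]
    - [0,0,0,0,0]

```text
time_s: 18.82
tcp_pos: [0.5518, -0.3554, 0.2493]
ee_rot: [[-0.999, 0.052, 0.006], [0.052, 0.999, -0.005], [-0.006, -0.005, -1.0]]
force: [0.8, -1.0, 0.7]
finger_gap: 0.002
grasp_force: 0.0
```

Run:
```python
from trk import *
show(); travel('side','pics/side_end.png'); t=cams.get_image('top')
im=cv2.imread('pics/side_end.png'); cv2.imwrite('pics/c7.png',np.hstack([cv2.resize(im[130:330,150:350],(400,400),interpolation=cv2.INTER_CUBIC),cv2.resize(t[100:300,220:420],(400,400),interpolation=cv2.INTER_CUBIC)]))
for z in (.058,): print('plaque side top centre expected',proj('side',rw(p,(0,.165-.44-.075,.1+.042))))
```

```text
18.82 rail [   1.1 -375.4  249.3] yaw 89.87 tilt [ 0.006  -0.0052 -1.    ] gap 0.002 F [ 0.88 -0.95  0.74]
side t 18.82 travel 0.432 score 0.97
plaque side top centre expected [287.89528626 273.41264388]
```

View pics/c7.png

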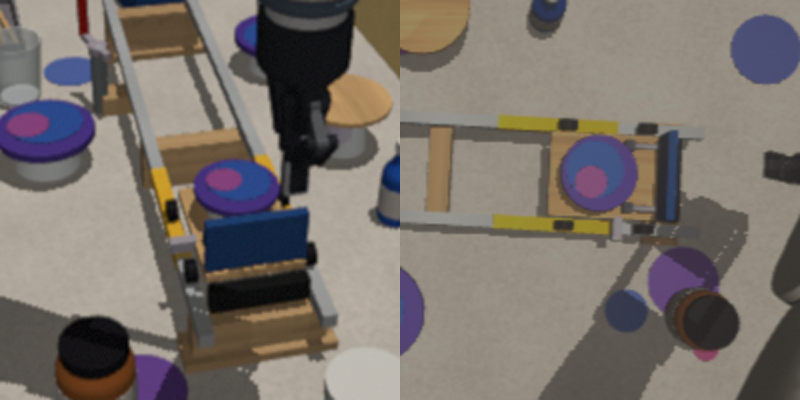

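The trolley rests against the black buffer (crop (258,290)), the plaque sits upright and centred on the deck (top crop (598,175)), and nothing else has moved.

Run:
```python
from trk import *
travel('side'); show(); print(job.close_job())
```

```text
side t 18.92 travel 0.434 score 0.97
18.97 rail [  -1.4 -371.   244. ] yaw 89.92 tilt [-0.0012  0.001  -1.    ] gap 0.005 F [-1.37 -0.02  0.18]
the job is handed in; nothing more can be done
None
```

The job is handed in, with no verdict returned: the trolley was caught softly and held over the yellow for about 2.9 s, then let down slowly, and at about 19 s it stood against the buffer with the plaque still on its deck and the arm clear.

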